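# Set the bracelet length gauge to the red clip

### The job

Set the bracelet length gauge for the next strand, using fingertip pushes only: push the black sliding stop along its notched rail until it clicks into the notch at the red clip, and press the stop's hinged arm, by its white pad, down flat across the bead channel. Do not take the stop, its brass knob or the white pad between the fingers, do not pull the knob up, and leave everything else on the table where it is.

Things in the scene. Friction and masses are not known exactly. Their poses are not given: they have to be found in the camera images.
- gauge: Length gauge, fixed. Origin on the table below mid-travel of the stop; y along the rail. Wooden base 15 mm high: gauge x -65..+55, y -260..+145 mm. Pink bead channel in front of the rail: x -45..-13 mm, rims 23 mm above the table; at its end y = -243 a post with hook, 43 mm high. White size strip along the front edge x = -65.
- rail_mid (a point): Middle of the rail's toothed top: gauge x +15, y 0, 35 mm above the table. Aluminium rail 20 mm wide, gauge y -245..+140 mm; seven notches 10 mm wide across its top at gauge y = -75, -50, -25, 0, +25, +50, +75 mm, the teeth between them 15 mm long.
- stop (a joint): The black stop's place along the rail in m: gauge y of its centre line, 0 at the middle notch, range -0.081..0.081. Drag about 0.6 N; to push it out of a notch takes about 6 to 9 N, then the force dips; over the next notch it snaps in by itself. Let go within 3 mm of a notch, it pulls itself in.
- stop_top (a point): Centre of the stop's top face: gauge x +15 mm, 66 mm above the table; axes as the gauge. Black block 44 x 44 mm (x, y), 38..66 mm above the table over the rail, with cheeks down beside the rail to 20 mm. A white line across the top marks its centre. Push on its flat end faces, 22 mm either side (y).
- plunger (a joint): Rise of the stop's spring plunger in m: about 0 when its ball nose sits in a notch, about 0.0026 when it rides on a tooth between notches, up to 0.010 if the knob were pulled up. Sprung down with 3 N.
- knob_top (a point): Top centre of the plunger's brass knob, 21 mm in diameter and 18 mm high, standing on the middle of the stop's top: 86 mm above the table when seated in a notch, 88.6 mm when riding on a tooth.
- flip (a joint): Angle in rad of the stop's hinged steel arm: 0 = down, level across the channel, its tongue in it (hard stop); positive = raised; start 0.45..0.9. Stays where left (0.03 N m, about 1 N at the pad). Hinge line parallel to gauge y, 28 mm in front (-x) of the stop's centre, 54 mm above the table; when down the arm points to gauge -x.
- pad (a point): Centre of the upper face of the white thumb pad (18 mm along the arm, 22 mm wide, 6 mm thick) near the arm's free end, 38 mm from the hinge line and 3.5 mm above the arm's middle plane, on the stop's centre line. Arm down: gauge x = -51 mm, 57.5 mm above the table.
- red_clip: Red plastic clip, 14 mm wide, fixed over the base's front edge at one of the notches -75, -50, +50, +75 mm (blue, yellow, green clips at the others). Origin on its centre line at the top of the base's front edge (gauge x -65 mm, 15 mm above the table), y along the rail; 3 mm high, stands out 16 mm in front.
- bead_jar: Small amber jar with brass lid, 45 mm diameter, 48 mm high, origin under its centre. Bystander at the gauge's left (+y) end.
- wire_spool: Wooden spool of copper wire standing on its flange, 52 mm diameter, 26 mm high, origin under its centre. Bystander behind the gauge.
- bead_strip: Clear bead box strip with four white lids, 30 x 116 x 22 mm, origin under its centre. Bystander behind the gauge.
- pliers: Jewellery pliers with purple handles lying flat, 149 mm long, 50 mm wide, 14 mm high, origin on the table under the tool, jaws to its +x. Bystander in front of the gauge.
- bead_dish: White bowl, 68 mm diameter, 20 mm high, origin under its centre. Bystander in front of the gauge.
- phone: Phone in a beige case lying flat, 76 x 155 x 9 mm, origin under its centre. Bystander at the right.
- snack_cup: Striped paper cup of popcorn, 84 mm diameter at the rim, 116 mm high, origin under its centre. Bystander at the left.

How it is judged:
At the end, for the whole second after the job is handed in: The stop's centre line is within 2.5 mm of the red clip's centre line along the rail and at rest, its plunger is down in the notch (rise below 1.5 mm), and the hinged arm is down (below 0.08 rad) (y of stop_top in the frame of red_clip between -0.0025 and 0.0025 m and value of joint plunger below 0.0015 m and value of joint flip below 0.08 rad and velocity of joint stop between -0.005 and 0.005 m/s); the robot touches nothing.
It fails at once if the plunger knob is pulled up (rise above 6 mm) (value of joint plunger above 0.006 m).
It fails at once if the stop or its knob is taken between the fingers (TCP within 15 mm of the stop's centre line in y, 18 mm in x, and less than 30 mm above its top) (y of the grasp point in the frame of stop_top between -0.015 and 0.015 m and x of the grasp point in the frame of stop_top between -0.018 and 0.018 m and z of the grasp point in the frame of stop_top below 0.03 m).
It fails at once if the arm's pad is taken between the fingers (TCP within 10 mm of it) (distance between the grasp point and pad below 0.01 m).
It fails at once if a bystander is lifted or moved by more than 15 mm (distance of any of bead_jar, wire_spool, bead_strip, pliers, bead_dish, phone, snack_cup from where it was at the start of the episode above 0.015 m).
It also fails if it takes over 51 s, if anything falls off the work surface, if the arm or the gripper's body presses on something with over 40 N, if the wrist force passes 120 N, or if a joint passes its speed limit or range.

### The arm

A 7-joint arm with a two-finger parallel gripper is mounted at the origin on the work surface. World frame = base frame: x ahead of the robot, y to its left, z up, the work surface at z = 0. Lengths are in m, angles in rad, forces in N, time in s.
With the tool pointing down it reaches from about 0.35 to 0.9 m from the base axis. Payload 8.1 kg.
Tool frame: the origin (TCP) lies between the finger pads, 19 mm behind the fingertips; this is the grasp point; z points along the fingers, y is the line along which they close (so a half turn about z gives the same grasp; the last joint's range is limited). The gripper opens to 92 mm and grips with 3 to 60 N. Pads are 19 mm wide; open, the fingers measure 130 mm over their backs; the gripper's body (75 mm by 190 mm) begins 47 mm behind the grasp point.
Start: joints at [-1.399, 0.434, 0.025, 1.573, -0.012, 1.134, -0.075], TCP at [0.17, 0.602, 0.246] pointing down, gripper open.
Joint ranges: [-2.62, 2.62], [-0.44, 2.09], [-1.27, 1.32], [0.08, 2.57], [-1.32, 4.46], [0.12, 2], [-2.74, 2.74]. Speed limits (rad/s): [2.22, 2.22, 3.01, 3.01, 3.14, 3.14, 3.14].

### API

Orientations are given as a rotation vector (axis times angle).
In Python, from cell import arm gives the robot as it stands.
- The arm moves only by the tool carry_out, never from a script. Its arguments are lists of equal length, an entry for each row: "claw": the finger opening in cm, from 0 to 9.18; "delta_pos": the shift along the tool's x, y, z in cm, a list of three; "angular": the turn, a rotation vector about the tool's x, y, z in rad, a list of three. In form: {"claw": [claw, ...], "delta_pos": [[dx, dy, dz], ...], "angular": [[ax, ay, az], ...]}. A call has 1 to 20 rows; each row shifts and turns the commanded pose from where the row before left it, along the tool's axes as they then stand; what a row does not reach is not made up. A row lasts 1/10 s, in which the tool goes at most 50 mm and 8.59 degrees, less where a joint would pass 70% of its speed; a pose out of reach is approached as far as the arm can. A call with a gripper value outside its range is refused whole. The fingers move at their own pace and stop on an object; "force" is the grip in N (left out, the last holds). Time passes only in rows, so rows that do not move let the fingers close. It gives the time, the measured TCP pose, the force, the opening and the grip force at its end, in the units of the state.
- arm.observe(): the state, without advancing time (a new reading comes with each control period).
- arm.get_image(name): name is "side" or "top" or "wrist"; returns a dict with "frame" (384x512x3 uint8, red, green, blue), "mtx" (3x3 intrinsics, pixels), "T" (4x4, takes a point from camera to world coordinates). Camera axes: x right, y down, z forward; pixel columns grow to the right and rows downward; lengths in m; the calibration is good to about 2 mm. A picture is of the moment at which its call begins. There is no depth.
- arm.sign_off(): hands the job in; it is judged then, once.
Trained networks look in a picture, given as the dict that the camera call returned (one of the last four; its "shot" number tells which), for a name from the list of things; names that differ only in an ending like _2 or _b are one class to them, and where a whole thing is asked for, a point or a joint stands for the part that bears it (a point fixed in the world has none). Each returns a list of dicts, best first, with "conf" (0 to 1); they miss things now and then, are a little off and sometimes report something else, mostly with a low value. They report only what shows in the picture. A call takes as long as a camera call.
- arm.look_for(label, picture): "centre" ([column, row] as shares, 0 to 1, of the picture: columns of its width, rows of its height, amid what is visible of it).
- arm.trace(label, picture): "region" (384x512 bool, what is visible of it) and "centre" ([column, row] as shares, 0 to 1, of the picture: columns of its width, rows of its height, amid what is visible of it).
- arm.place_of(label, picture): "centre" ([column, row] as shares, 0 to 1, of the picture: columns of its width, rows of its height: a listed point, or the origin of a listed thing).
The state is a dict: "clock": time; "joints": joint angles; "dq": joint speeds; "joint_efforts": joint torques, N m; "position": TCP position; "ee_rot": TCP orientation; "force": force on the tool from outside, world axes, zero at the start; "ft_torque": the same for the moment, N m; "width": opening from 0.0 (shut) to 1.0 (fully open); "gripper_force": force on a finger pad.
Only numpy, scipy, OpenCV 4.12 (cv2) and the standard library are available. Lean on these libraries where they do the work, as an engineer would, in place of code of your own. Each camera call takes 0.05 s, during which the arm holds its last target. There are 200 camera calls.

## Working session

There is one attempt and no reset: what is moved stays moved. The work goes in short steps, Python scripts to look and compute and a tool call to move; the robot and the scene stay as the last step left them, time stands still between calls to the robot, and variables do not carry over. Pictures are saved under pics/ and viewed, at most 10 in all, crops included, and the job is handed in when it is done.

Besides the shell and the picture viewer there is one more tool, called by a JSON object that holds its "method" and its "body", one argument or row to a line. carry_out: Moves the arm, as the interface text tells. Its arguments: {"type":"object","properties":{"claw":{"type":"array","items":{"type":"number"}},"delta_pos":{"type":"array","items":{"type":"array","items":{"type":"number"}}},"angular":{"type":"array","items":{"type":"array","items":{"type":"number"}}},"force":{"type":"number"}},"required":["claw","delta_pos","angular"]}

```bash
mkdir -p pics; cat > h.py <<'E'
import numpy as np, cv2
from cell import arm
def ray(im,c):
    px=np.array([c[0]*512,c[1]*384,1.]); d=im["T"][:3,:3]@np.linalg.inv(im["mtx"])@px
    return im["T"][:3,3],d
def at(im,c,z):
    o,d=ray(im,c); return o+d*(z-o[2])/d[2]
def proj(im,p):
    T=np.linalg.inv(im["T"]); q=im["mtx"]@(T[:3,:3]@np.array(p)+T[:3,3]); return q[:2]/q[2]
def save(im,n): cv2.imwrite("pics/"+n,im["frame"][:,:,::-1])
E
python3 - <<'E'
from h import *
np.set_printoptions(precision=4,suppress=True)
s=arm.observe(); print(s["clock"],s["position"],s["ee_rot"],s["width"])
H={"gauge":0,"rail_mid":.035,"stop_top":.066,"knob_top":.087,"pad":.08,"red_clip":.015}
ims=[]
for c in ("top","side"):
    im=arm.get_image(c); save(im,c+"0.png"); print(c,im["T"][:3,3])
    for k,z in H.items():
        for r in arm.place_of(k,im)[:2]: print(c,k,round(r["conf"],2),np.array(r["centre"])*[512,384],at(im,r["centre"],z))
    ims.append(np.hstack([im["frame"]])[:,:,::-1])
E
```

```text
0.0 [0.1695 0.6011 0.2448] [-0.4304 -3.1119  0.0025] 1.0001539063053382
top [ 0.2322 -0.0175  1.3992]
top gauge 0.89 [234.7008 201.9072] [0.5635 0.0672 0.    ]
top gauge 0.15 [226.7136 195.3024] [0.5837 0.0916 0.    ]
top rail_mid 0.68 [234.7008 195.1872] [0.5754 0.0656 0.035 ]
top rail_mid 0.44 [113.2032 259.8144] [0.3839 0.4052 0.035 ]
top stop_top 0.76 [227.0208 193.1904] [0.5733 0.0857 0.066 ]
top knob_top 0.48 [227.6864 191.616 ] [0.5725 0.0823 0.087 ]
top knob_top 0.26 [225.8944 192.9984] [0.5685 0.0873 0.087 ]
top pad 0.48 [227.4816 211.392 ] [0.5171 0.082  0.08  ]
top pad 0.34 [111.8208 261.0816] [0.3754 0.3948 0.08  ]
top red_clip 0.6 [207.616  222.9888] [0.496  0.1441 0.015 ]
top red_clip 0.37 [233.216  202.7136] [0.5575 0.0706 0.015 ]
side [ 0.3373 -0.8297  0.9124]
side gauge 0.87 [251.2896 195.6096] [0.5547 0.0607 0.    ]
side rail_mid 0.98 [259.2768 188.1984] [0.5804 0.0545 0.035 ]
side rail_mid 0.37 [250.4192 194.9184] [0.5444 0.0303 0.035 ]
side stop_top 0.63 [257.0752 179.2896] [0.5752 0.066  0.066 ]
side knob_top 0.6 [255.488  168.8832] [0.5766 0.0944 0.087 ]
side pad 0.4 [235.3152 174.9888] [0.507  0.0875 0.08  ]
side pad 0.38 [270.6944 169.8816] [0.6266 0.0859 0.08  ]
side red_clip 0.55 [225.6896 180.0192] [0.4823 0.141  0.015 ]
```

View pics/top0.png

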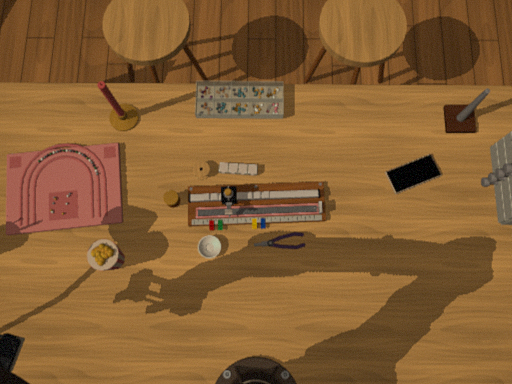

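View pics/side0.png

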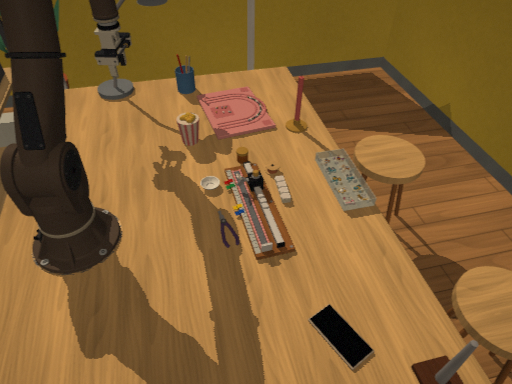

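The top picture shows the gauge at about (255,203), with the stop at (228,195). The clips along the front edge run red (211,225), green (220,225), yellow (254,223) and blue (263,223). So red is the outermost clip on the +y side, at +75. The side picture agrees. I'll move over the gauge for a wrist view.

{"method": "carry_out", "body": {
  "claw": [0,0,0,0,0,0,0,0,0,0,0,0,0,0,0,0,0,0,0,0],
  "delta_pos": [
    [-3.15,-2.57,0],
    [-3.15,-2.57,0],
    [-3.15,-2.57,0],
    [-3.15,-2.57,0],
    [-3.15,-2.57,0],
    [-3.15,-2.57,0],
    [-3.15,-2.57,0],
    [-3.15,-2.57,0],
    [-3.15,-2.57,0],
    [-3.15,-2.57,0],
    [-3.15,-2.57,0],
    [-3.15,-2.57,0],
    [-3.15,-2.57,0],
    [-3.15,-2.57,0],
    [-3.15,-2.57,0],
    [0,0,0],
    [0,0,0],
    [0,0,0],
    [0,0,0],
    [0,0,0]
  ],
  "angular": [
    [0,0,0],
    [0,0,0],
    [0,0,0],
    [0,0,0],
    [0,0,0],
    [0,0,0],
    [0,0,0],
    [0,0,0],
    [0,0,0],
    [0,0,0],
    [0,0,0],
    [0,0,0],
    [0,0,0],
    [0,0,0],
    [0,0,0],
    [0,0,-0.08],
    [0,0,-0.08],
    [0,0,-0.08],
    [0,0,-0.08],
    [0,0,0]
  ]
}}

```text
clock: 2.7
position: [0.5198, 0.1022, 0.2456]
ee_rot: [-0.073, 3.141, 0.0]
force: [-0.6, 0.3, 0.4]
width: 0.005
gripper_force: 0.0
```

```bash
cat > m.py <<'E'
from h import *
import sys
from scipy.spatial.transform import Rotation as R
np.set_printoptions(precision=4,suppress=True)
s=arm.observe(); print(s["clock"],s["position"],R.from_rotvec(s["ee_rot"]).as_matrix().tolist(),s["width"],s["force"])
H={"gauge":0,"rail_mid":.035,"stop_top":.066,"knob_top":.086,"pad":.08,"red_clip":.015}
im=arm.get_image("wrist"); save(im,sys.argv[1]); print(im["T"][:3,3])
for k,z in H.items():
    for r in arm.place_of(k,im)[:2]: print(k,round(r["conf"],2),np.array(r["centre"])*[512,384],at(im,r["centre"],z))
for k in ("bead_jar","pliers","wire_spool","bead_strip"):
    for r in arm.place_of(k,im)[:1]: print(k,round(r["conf"],2),at(im,r["centre"],0))
E
python3 m.py w1.png
```

```text
2.7 [0.5198 0.1022 0.2456] [[-0.9989291206783437, -0.0462662255734348, 0.00021961780270057918], [-0.04626618458800869, 0.9989291289947981, 0.00018817375515419428], [-0.00022808870976640522, 0.00017781136597236333, -0.9999999581793284]] 0.005290006536361747 [-0.6221  0.281   0.4494]
[0.4363 0.0987 0.3845]
gauge 0.9 [221.5936 188.0832] [0.5601 0.0622 0.    ]
rail_mid 0.65 [219.392  204.7104] [0.5702 0.0632 0.035 ]
stop_top 0.59 [234.7008 216.4992] [0.5717 0.0836 0.066 ]
knob_top 0.8 [238.4896 221.9904] [0.5693 0.0888 0.086 ]
pad 0.44 [234.9056 215.6928] [0.5648 0.0845 0.08  ]
red_clip 0.87 [285.2864 140.5824] [0.4917 0.1395 0.015 ]
red_clip 0.64 [289.792  81.984] [0.4249 0.1395 0.015 ]
bead_jar 0.75 [0.5613 0.2518 0.    ]
pliers 0.8 [ 0.4413 -0.0588  0.    ]
wire_spool 0.58 [0.5591 0.0633 0.    ]
```

View pics/w1.png

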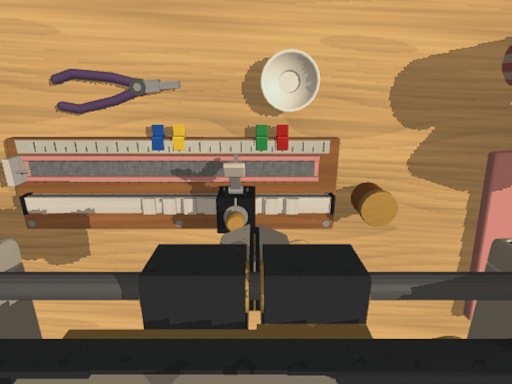

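The wrist picture shows the clips at blue (158,138), yellow (179,138), green (262,138) and red (282,138). The stop is at (236,208), the raised pad at (235,168), and the rail runs level at row 205. I'll refine the gauge frame from these.

```bash
cat > g.py <<'E'
from h import *
np.set_printoptions(precision=4,suppress=True)
im=arm.get_image("wrist"); f=cv2.cvtColor(im["frame"],cv2.COLOR_RGB2HSV).astype(int)
box=f[122:152,140:300]; m=(box[:,:,1]>170)&(box[:,:,2]>60)
P={}
for n,lo,hi in (("blue",105,130),("yellow",22,32),("green",45,85)):
    k=m&(box[:,:,0]>=lo)&(box[:,:,0]<=hi); v,u=np.nonzero(k); c=np.array([np.median(u)+140.5,np.median(v)+122.5]); P[n]=at(im,c/[512,384],.018); print(n,k.sum(),c,P[n])
k=m&((box[:,:,0]<6)|(box[:,:,0]>174)); k[:,:130]=0; v,u=np.nonzero(k); c=np.array([np.median(u)+140.5,np.median(v)+122.5]); P["red"]=at(im,c/[512,384],.018); print("red",k.sum(),c,P["red"])
d=P["red"]-P["blue"]; print("len",np.hypot(*d[:2]),"yaw",np.arctan2(-d[0],d[1]), "mid y", sum(p for p in P.values())/4)
for uv in ((12,140),(338,137.5),(333,203),(22,204)): print(uv,at(im,np.array(uv)/[512,384],.015 if uv[1]<150 else .035))
r=arm.trace("stop",im)[:1]
for q in r: v,u=np.nonzero(q["region"]); print(q["conf"],u.min(),u.max(),v.min(),v.max())
for u in (217,255): print(at(im,np.array([u,195])/[512,384],.066))
E
python3 g.py
```

```text
blue 251 [157.5 137.5] [ 0.4943 -0.0131  0.018 ]
yellow 256 [178.5 137.5] [0.4932 0.0119 0.018 ]
green 14 [262.  125.5] [0.4747 0.1105 0.018 ]
red 271 [282.5 137.5] [0.4877 0.1357 0.018 ]
len 0.14886160394405218 yaw 0.04443310631230969 mid y [0.4874 0.0613 0.018 ]
(12, 140) [ 0.5055 -0.1889  0.015 ]
(338, 137.5) [0.4851 0.2026 0.015 ]
(333, 203) [0.5617 0.201  0.035 ]
(22, 204) [ 0.5796 -0.1762  0.035 ]
0.97 216 255 156 232
[0.5469 0.0636 0.066 ]
[0.545  0.1053 0.066 ]
```

{"method": "carry_out", "body": {
  "claw": [0,0,0,0,0,0,0,0,0,0],
  "delta_pos": [
    [-1.75,-2.57,0],
    [-1.75,-2.57,0],
    [-1.75,-2.56,0],
    [0,0,4],
    [0,0,4],
    [0,0,4],
    [0,0,3],
    [0,0,2],
    [0,0,1],
    [0,0,0]
  ],
  "angular": [
    [0,0,0],
    [0,0,0],
    [0,0,0],
    [0,0,0],
    [0,0,0],
    [0,0,0],
    [0,0,0],
    [0,0,0],
    [0,0,0],
    [0,0,0]
  ]
}}

```text
clock: 4.35
position: [0.575, 0.0277, 0.0645]
ee_rot: [0.071, -3.139, 0.0]
force: [0.2, 0.5, 0.2]
width: 0.008
gripper_force: 0.0
```

{"method": "carry_out", "body": {
  "claw": [0,0,0,0,0,0,0],
  "delta_pos": [
    [0,0.5,0],
    [0,0.5,0],
    [0,0.3,0],
    [0,0.3,0],
    [0,0.3,0],
    [0,0.2,0],
    [0,0.2,0]
  ],
  "angular": [
    [0,0,0],
    [0,0,0],
    [0,0,0],
    [0,0,0],
    [0,0,0],
    [0,0,0],
    [0,0,0]
  ]
}}

```text
clock: 5.05
position: [0.5748, 0.0501, 0.0657]
ee_rot: [-0.07, 3.141, -0.001]
force: [-0.3, -5.5, 2.4]
width: 0.009
gripper_force: 2.8
```

{"method": "carry_out", "body": {
  "claw": [0,0,0,0,0,0,0,0,0,0,0,0,0,0,0],
  "delta_pos": [
    [0,0.25,0],
    [0,0.25,0],
    [0,0.25,0],
    [0,0.25,0],
    [0,0.25,0],
    [0,0.25,0],
    [0,0.25,0],
    [0,0.25,0],
    [0,0.25,0],
    [0,0.25,0],
    [0,0.25,0],
    [0,0.25,0],
    [0,0.25,0],
    [0,0.25,0],
    [0,0.25,0]
  ],
  "angular": [
    [0,0,0],
    [0,0,0],
    [0,0,0],
    [0,0,0],
    [0,0,0],
    [0,0,0],
    [0,0,0],
    [0,0,0],
    [0,0,0],
    [0,0,0],
    [0,0,0],
    [0,0,0],
    [0,0,0],
    [0,0,0],
    [0,0,0]
  ]
}}

```text
clock: 6.55
position: [0.5728, 0.0888, 0.0655]
ee_rot: [0.072, -3.141, -0.001]
force: [-0.4, -1.4, -0.1]
width: 0.005
gripper_force: 0.5
```

```bash
python3 m.py w2.png
```

```text
6.55 [0.5728 0.0888 0.0655] [[-0.998960727816878, -0.04557889104549028, -0.00017020763006196448], [-0.045578948906725945, 0.9989606772621948, 0.00035312945992715727], [0.0001539354802229204, 0.0003605203471765431, -0.9999999231644707]] 0.005359888530887974 [-0.4266 -1.4437 -0.0521]
[0.4894 0.0853 0.2043]
gauge 0.73 [217.4976 191.1936] [0.5575 0.0631 0.    ]
rail_mid 0.82 [210.2784 235.392 ] [0.5744 0.0628 0.035 ]
pad 0.86 [352.7168 158.208 ] [0.514  0.1274 0.08  ]
red_clip 0.77 [340.5824  93.8112] [0.4887 0.1368 0.015 ]
bead_jar 0.82 [0.5626 0.2512 0.    ]
wire_spool 0.26 [0.5873 0.0587 0.    ]
```

View pics/w2.png

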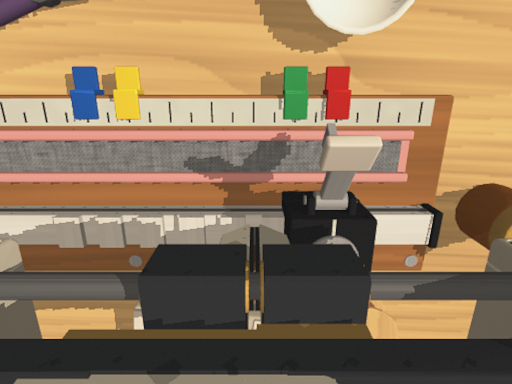

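The stop is at about +65 mm: its centre line is at column 330 and the red clip's at 338. It is riding between notches, so I'll push on gently.

{"method": "carry_out", "body": {
  "claw": [0,0,0,0,0,0,0],
  "delta_pos": [
    [0,0.15,0],
    [0,0.15,0],
    [0,0.15,0],
    [0,0.15,0],
    [0,0.15,0],
    [0,0.1,0],
    [0,0,0]
  ],
  "angular": [
    [0,0,0],
    [0,0,0],
    [0,0,0],
    [0,0,0],
    [0,0,0],
    [0,0,0],
    [0,0,0]
  ]
}}

```text
clock: 7.8
position: [0.5725, 0.097, 0.0655]
ee_rot: [0.071, -3.141, -0.0]
force: [0.8, -0.5, -0.2]
width: 0.004
gripper_force: 0.0
```

{"method": "carry_out", "body": {
  "claw": [0,0,0,0,0,0,0],
  "delta_pos": [
    [0,-0.7,0],
    [0,-0.8,0],
    [0,0,-2],
    [0,0,-3],
    [0,0,-3],
    [0,-1.0,0],
    [0,0,0]
  ],
  "angular": [
    [0,0,0],
    [0,0,0],
    [0,0,0],
    [0,0,0],
    [0,0,0],
    [0,0,0],
    [0,0,0]
  ]
}}

```text
clock: 8.5
position: [0.5741, 0.0693, 0.1462]
ee_rot: [-0.067, 3.139, -0.001]
force: [1.1, -0.7, 0.0]
width: 0.004
gripper_force: 0.0
```

```bash
python3 m.py w3.png
```

```text
8.5 [0.5741 0.0693 0.1462] [[-0.9990932140478223, -0.04254613540277762, 0.001604994043947295], [-0.04254715828159413, 0.9990942742781755, -0.0006086269191340769], [-0.001577645636247063, -0.0006763629604225304, -0.9999985267826109]] 0.0037740680113100655 [ 1.1475 -0.6563  0.0004]
[0.4904 0.0662 0.2849]
gauge 0.71 [248.5248 163.3152] [0.5567 0.0639 0.    ]
rail_mid 0.58 [246.8864 188.0832] [0.5703 0.0636 0.035 ]
rail_mid 0.18 [338.2784  90.3936] [0.4877 0.1317 0.035 ]
stop_top 0.6 [346.4192 202.4832] [0.5687 0.14   0.066 ]
knob_top 0.81 [354.304  209.2032] [0.5663 0.1394 0.086 ]
pad 0.64 [361.5232 131.4816] [0.5134 0.1385 0.08  ]
red_clip 0.87 [337.3056  92.8128] [0.4895 0.1364 0.015 ]
bead_jar 0.81 [0.5615 0.2533 0.    ]
pliers 0.8 [ 0.4408 -0.0572  0.    ]
wire_spool 0.88 [0.6541 0.1689 0.    ]
```

View pics/w3.png

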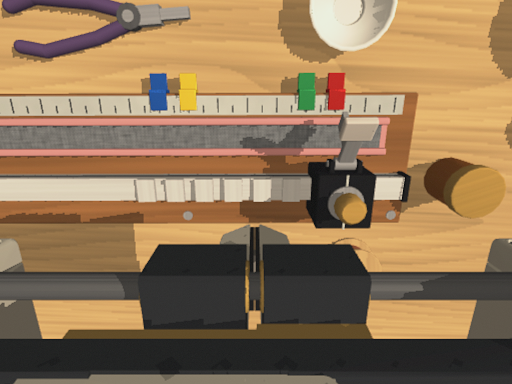

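The stop's white line at (347,195) projects to about gauge y +75, so it is seated at the red clip. The pad is raised at (358,130). Next I'll move over the pad and press it down.

{"method": "carry_out", "body": {
  "claw": [0,0,0,0,0,0,0,0,0,0,0,0,0],
  "delta_pos": [
    [2.05,2.35,0],
    [2.05,2.35,0],
    [2.05,2.35,0],
    [0,0,0],
    [0,0,1.5],
    [0,0,1.0],
    [0,0,1.0],
    [0,0,0.7],
    [0,0,0.7],
    [0,0,0.6],
    [0,0,0.5],
    [0,0,0.5],
    [0,0,0]
  ],
  "angular": [
    [0,0,0],
    [0,0,0],
    [0,0,0],
    [0,0,0],
    [0,0,0],
    [0,0,0],
    [0,0,0],
    [0,0,0],
    [0,0,0],
    [0,0,0],
    [0,0,0],
    [0,0,0],
    [0,0,0]
  ]
}}

```text
clock: 10.35
position: [0.5089, 0.1392, 0.0799]
ee_rot: [0.071, -3.14, 0.0]
force: [-0.2, 0.0, -0.2]
width: 0.002
gripper_force: 0.0
```

{"method": "carry_out", "body": {
  "claw": [0,0,0,0],
  "delta_pos": [
    [0,0,0.2],
    [0,0,0.2],
    [0,0,0.2],
    [0,0,0]
  ],
  "angular": [
    [0,0,0],
    [0,0,0],
    [0,0,0],
    [0,0,0]
  ]
}}

```text
clock: 10.75
position: [0.5092, 0.1395, 0.0757]
ee_rot: [-0.071, 3.14, 0.001]
force: [-5.8, -1.1, 18.5]
width: 0.007
gripper_force: 9.2
```

It hit the hard stop at the expected height with 18.5 N. I'll lift off and check.

{"method": "carry_out", "body": {
  "claw": [0,0,0,0,0,0,0,0],
  "delta_pos": [
    [0,0,-0.5],
    [0,0,-1.5],
    [0,0,-3],
    [0,0,-4],
    [-2,-3,-2],
    [-2,-3,0],
    [-2,-2,0],
    [0,0,0]
  ],
  "angular": [
    [0,0,0],
    [0,0,0],
    [0,0,0],
    [0,0,0],
    [0,0,0],
    [0,0,0],
    [0,0,0],
    [0,0,0]
  ]
}}

```text
clock: 11.55
position: [0.5751, 0.0581, 0.185]
ee_rot: [-0.063, 3.138, -0.003]
force: [0.5, 0.8, -0.0]
width: 0.005
gripper_force: 0.0
```

```bash
python3 m.py w4.png; python3 - <<'E'
import cv2
a=cv2.imread("pics/w4.png")[60:250,220:450]; cv2.imwrite("pics/w4c.png",cv2.resize(a,None,fx=3,fy=3,interpolation=cv2.INTER_CUBIC))
E
```

```text
11.55 [0.5751 0.0581 0.185 ] [[-0.9991952800187428, -0.04001499797256389, 0.0027554174859165197], [-0.04002010782694025, 0.9991972079620087, -0.0018249850537261588], [-0.002680178685472672, -0.0019337885566825456, -0.9999945385371022]] 0.004883946554627868 [ 0.4851  0.8123 -0.0063]
[0.4912 0.0554 0.3237]
gauge 0.86 [261.9904 156.7104] [0.5591 0.0664 0.    ]
rail_mid 0.69 [258.5088 174.1056] [0.5691 0.0627 0.035 ]
rail_mid 0.52 [351.6928 108.9024] [0.5042 0.145  0.035 ]
stop_top 0.82 [344.32   184.3968] [0.5671 0.1377 0.066 ]
knob_top 0.6 [355.7888 191.1168] [0.5665 0.1414 0.086 ]
pad 0.76 [352.9216 111.5136] [0.504  0.1322 0.08  ]
red_clip 0.58 [340.8896  91.6992] [0.4895 0.1386 0.015 ]
bead_jar 0.82 [0.5626 0.2531 0.    ]
pliers 0.88 [ 0.44   -0.0558  0.    ]
wire_spool 0.55 [0.6537 0.173  0.    ]
```

View pics/w4c.png

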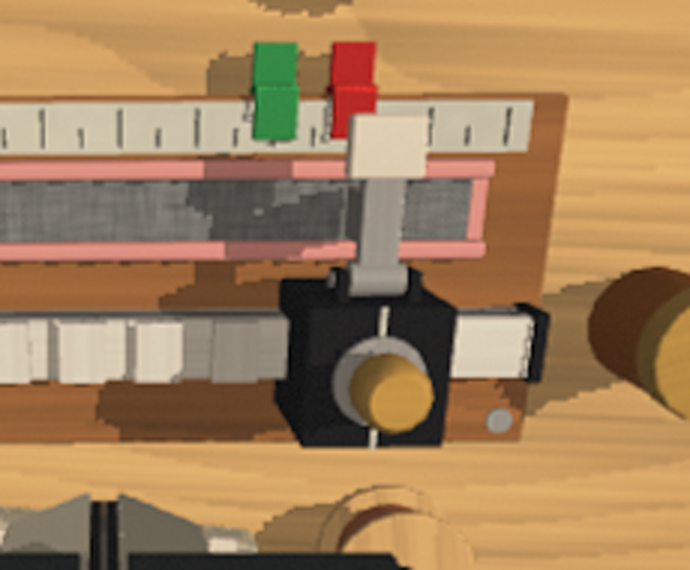

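The crop shows the arm down across the channel with its pad at crop (388,147). The stop's white line runs from (384,320) to (374,438), and the red clip is at (354,90). Since these sit at different heights, I'll check the parallax numerically.

```bash
python3 - <<'E'
from h import *
np.set_printoptions(precision=4,suppress=True)
im=arm.get_image("wrist")
th=.0445; gx=np.array([np.cos(th),np.sin(th)]); gy=np.array([-np.sin(th),np.cos(th)])
for n,c,z in (("line front",(384,310),.066),("line back",(374,445),.066),("pad",(388,147),.0575),("red",(354,90),.018),("green",(276,90),.018)):
    p=at(im,(np.array(c)/3+[220,60])/[512,384],z)[:2]-[.559,.064]; print(n,1e3*p@gx,1e3*p@gy)
E
```

```text
line front -10.89452571551744 79.37359901201314
line back 30.539616000302544 80.25219322196442
pad -55.70361925115575 78.7949040593967
red -71.03065223508341 78.33674894409
green -71.00548627117587 53.65043934846676
```

```bash
python3 -c "
from cell import arm
print(arm.sign_off())"
```

```text
the job is handed in; nothing more can be done
None
```

The job is handed in, and no verdict came back: the stop measured within about 1.5 mm of the red clip at the +75 mm notch, the hinged arm was pressed down to its hard stop, and I saw no bystander out of place in the wrist views.

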